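Hold a tree-ring core mount under the video microscope

ROBOT

A 6-joint arm with a two-finger parallel gripper is mounted at the origin on the work surface. World frame = base frame: x ahead of the robot, y to its left, z up, the work surface at z = 0. Lengths are in mm, angles in degrees, forces in N, time in s.
With the tool pointing down it reaches from about 350 to 850 mm from the base axis. Payload 8.1 kg.
Tool frame: the origin (TCP) lies on the centre line of the jaws, within the pads' length; the fingertips stand 14 mm ahead of it and the grasp point (between the pads) lies 5 mm behind it; z points along the fingers, y is the line along which they close (so a half turn about z gives the same grasp; the last joint's range is limited). The gripper opens to 85 mm and grips with 20 to 120 N. Pads are 22 mm wide; open, the fingers measure 114 mm over their backs; the gripper's body (76 mm by 85 mm) begins 54 mm behind the grasp point. The pads swing forward as they close: fully open they stand 13 mm farther back than shut.
Start: joints at [-77.888, 7.471, 85.268, -0, 87.261, -4.893], TCP at [175.497, -573.765, 245.292] pointing down, gripper open.
Joint ranges: [-169.43, 169.43], [-51.17, 129.36], [1.28, 143.12], [-76.62, 256.62], [0, 156.53], [-152.29, 152.29]. Speed limits (degrees/s): [136.94, 136.94, 159.86, 180, 180, 180].

INTERFACE

Orientations are given as [roll, pitch, yaw] about the fixed x, y, z axes, in that order (R = Rz(yaw) Ry(pitch) Rx(roll)).
In Python, from bench import sense, snapshot, camera_info, hand_in gives the robot as it stands. The module is installed in compiled form; this text tells all that it offers.
- The arm moves only by the tool apply_moves, never from a script. Its argument "deltas" is a list of rows, each a list of 7 numbers: the shift along the tool's x, y, z scaled (see below), then the turn, a rotation vector about the tool's x, y, z scaled (see below), then the opening, from 0 (shut) to 1 (fully open). In form: [[dx, dy, dz, ax, ay, az, claw], ...]. A call has 1 to 8 rows; each row shifts and turns the commanded pose from where the row before left it, along the tool's axes as they then stand; what a row does not reach is not made up. The controller multiplies each number of a shift by 0.03 m and each number of a turn by 0.08 rad. A row lasts 1/8 s, in which the tool goes at most 62.5 mm and 10.7 degrees, less where a joint would pass 70% of its speed; a pose out of reach is approached as far as the arm can. A call with a number of a shift or a turn outside -1 to 1 is refused whole. A call with a gripper value outside its range is refused whole. The fingers move at their own pace and stop on an object; "grip_force" is the grip in N (left out, the last holds). Time passes only in rows, so rows that do not move let the fingers close. It gives the time, the measured TCP pose, the force, the opening and the grip force at its end, in the units of the state.
- sense(): the state, without advancing time (a new reading comes with each control period).
- snapshot(name): name is "scene" or "top"; returns the picture (384x512x3 uint8, red, green, blue); there is no depth.
- camera_info(name): a dict with "vertical_fov" (degrees; the focal length in pixels is half the picture's height over the tangent of half this angle, whatever the lens; pixels are square), "cx", "cy" (the principal point, pixels), "origin" and "rotation" of the camera in the world. Camera axes: x right, y up, looking along -z (the intrinsics and any distortion apply to the point x, -y, -z); pixel columns grow to the right and rows downward; lengths in mm; the calibration is good to about 2 mm. A picture is of the moment at which its call begins. camera_info takes no time and is no camera call.
- hand_in(): hands the job in; it is judged then, once.
The state is a dict: "time": time; "joint_pos": joint angles; "qd": joint speeds; "joint_efforts": joint torques, N m; "tool_pos": TCP position; "tcp_rot": TCP orientation; "ft_force": force on the tool from outside, world axes, zero at the start; "wrist_torque": the same for the moment, N m; "finger_gap": finger opening in mm; "grip_force": force on a finger pad.
Only numpy, scipy, OpenCV 4.12 (cv2) and the standard library are available. Lean on these libraries where they do the work, as an engineer would, in place of code of your own. Each camera call takes 0.05 s, during which the arm holds its last target. There are 200 camera calls.

TASK

Draw the red-tipped core mount out of its slot in the slanted rack, turn it level with its sanded core strip facing up, and hold it raised under the video microscope: the middle of the strip straight below the lens and about 100 mm under it. Finish while still holding it there, steady and clear of everything but the gripper. Leave the other mounts in the rack, and do not bump the microscope or disturb the other things on the bench.

Things in the scene. Friction and masses are not known exactly. Their poses are not given: they have to be found in the camera images.
- mount_red: Wooden stick 220 long, 24 wide, 12 thick (mm), 35-70 g, far end painted red. Origin: middle of its foot (bare end, in the slot); +z along it to the red end, +y across its width, +x out of the sanded broad face with the dark core strip, which in the rack looks up and away from the side it leans to. Grip its 12 mm narrow edges (the +y and -y faces); its lowest 75 mm are in the slot
- red_face (a point): Middle of the sanded face of mount_red, on its surface, 110 mm from each end and 6 mm from the stick's middle plane
- red_foot (a point): Middle of the foot end of mount_red (its origin)
- rack: Fixed rack 150 deep (x), 320 wide (y), 122 high (mm); origin: centre of its underside. A block with four slots at y = -105, -35, 35, 105 mm, slanted: the mounts lean 40 degrees from vertical, tops towards the rack's -x. Slots are 27 x 15 mm, 75 mm deep along the lean (3 mm play), mouths about 103 mm up. Any mount may be in any slot; the tops stand 214 mm up, 120 mm out from the origin
- microscope: Fixed boom stand of the video microscope. Origin: on the bench straight below the lens. Its round base (220 mm across, 30 high) and post (520 mm high) stand 260 mm from there, 65 degrees from its +x towards -y; the boom runs from post to head at 455 mm height. The bench under the lens is bare
- lens (a point): Centre of the lens that looks straight down, in the underside of the black ring light (72 mm across) below the 44 mm barrel, 288 to 349 mm above the bench; the height of the head varies from start to start but stays as set
- focus (a point): Viewing point: 100 mm straight below the lens (axes as the microscope's, z up)
- mount_blue: A core mount like mount_red (220 x 24 x 12 mm, same frame) but with its top end painted blue; it stands in another slot of the rack and stays there
- mount_green: A core mount like mount_red (220 x 24 x 12 mm, same frame) but with its top end painted green; it stands in another slot of the rack and stays there
- mount_yellow: A core mount like mount_red (220 x 24 x 12 mm, same frame) but with its top end painted yellow; it stands in another slot of the rack and stays there
- disc: Loose tree disc lying flat, 144 mm across, 32 mm high; origin at the centre of its underside. A bystander
- sanding_block: Loose cork sanding block 110 x 65 x 34 mm; origin at the centre of its underside. A bystander
- brush: Loose dusting brush lying flat, 190 mm long, 42 mm wide, 20 mm high; origin at its middle, underneath. A bystander
- loupe: Loose hand lens lying flat, about 90 x 38 x 22 mm; origin under the lens. A bystander
- mug: Blue mug, 80 mm across, 95 mm high; origin at the centre of its underside. A bystander

How it is judged (in metres and radians):
On the way:
1. the red-tipped mount is drawn clear of its slot, in the gripper's fingers (z of red_foot in the frame of rack above 0.105 m and contact force between mount_red and rack below 0.05 N and contact force between mount_red and the fingers above 1 N), for 0.1 s.
At the end, for the whole second after the job is handed in: Fingers hold the red-tipped mount still, sanded face up and level within 0.2 rad; the middle of that face is within 20 mm sideways of the lens axis and 75 to 125 mm below the lens; it touches neither rack nor microscope; the other three mounts are within 20 mm of where they stood (horizontal distance between red_face and focus below 0.02 m and z of red_face in the frame of focus between -0.025 and 0.025 m and angle between mount_red's own x axis and vertical below 0.2 rad and contact force between mount_red and the fingers above 2 N and contact force between mount_red and rack below 0.05 N and contact force between mount_red and microscope below 0.05 N and height (world z) of mount_red above 0.12 m and linear speed of mount_red below 0.02 m/s and angular speed of mount_red below 0.15 rad/s and distance of each of mount_blue, mount_green, mount_yellow from where it was at the start of the episode below 0.02 m); the arm keeps its last pose, push and grip.
It fails at once if the microscope is bumped (more than 3 N) or shifted (contact force between microscope and anything else above 3 N or distance of lens from where it was at the start of the episode above 0.005 m).
It fails at once if another mount is shifted by more than 20 mm (distance of any of mount_blue, mount_green, mount_yellow from where it was at the start of the episode above 0.02 m).
It fails at once if a thing lying on the bench is shifted by more than 30 mm (distance of any of disc, sanding_block, brush, loupe, mug from where it was at the start of the episode above 0.03 m).
It also fails if it takes over 38 s, if anything falls off the work surface, if the arm or the gripper's body presses on something with over 40 N, if the wrist force passes 120 N, or if a joint passes its speed limit or range.

## Working session

There is one attempt and no reset: what is moved stays moved. The work goes in short steps, Python scripts to look and compute and a tool call to move; the robot and the scene stay as the last step left them, time stands still between calls to the robot, and variables do not carry over. Pictures are saved under pics/ and viewed, at most 10 in all, crops included, and the job is handed in when it is done.

Besides the shell and the picture viewer there is one more tool, called after ">>>" by a JSON object that holds its "api" and its "payload". apply_moves: Moves the arm, as the interface text tells. Its arguments: {"type":"object","properties":{"deltas":{"type":"array"},"grip_force":{"type":"number"}},"required":["deltas"]}

```bash
mkdir -p pics
python3 - <<'E'
from bench import *
import cv2
for n in("scene","top"):
    im=snapshot(n); cv2.imwrite(f"pics/{n}0.png",cv2.resize(im[:,:,::-1],None,fx=1.5,fy=1.5,interpolation=cv2.INTER_CUBIC)); print(n,camera_info(n))
print(sense())
E
```

```text
scene {'vertical_fov': 44.63368821262888, 'cx': 258.1722289988945, 'cy': 190.44836142518318, 'origin': array([1613.88700065,  512.58910324, 1092.11876131]), 'rotation': array([ 52.47637077,   0.39673558, 114.92801741])}
top {'vertical_fov': 52.82608849925721, 'cx': 259.40805986609365, 'cy': 184.679159335201, 'origin': array([ 2.98256448e+02, -7.77580656e-01,  1.41092924e+03]), 'rotation': array([ 11.25628889,  -0.28945264, -91.00435582])}
{'time': 0.1, 'joint_pos': array([-7.78876407e+01,  7.51030447e+00,  8.53241208e+01,  6.34266717e-04,
        8.72617952e+01, -4.89562249e+00]), 'qd': array([-0.06135924, -0.08630212, -0.06100059, -0.04741001,  0.05759773,
        0.01036317]), 'joint_efforts': array([ 3.92230422e-04, -5.70948672e+01, -5.01944697e+01, -1.68011020e-04,
        8.06262600e-03,  1.37843077e-05]), 'tool_pos': array([ 175.40158111, -573.2889094 ,  244.3439216 ]), 'tcp_rot': array([-1.79904185e+02, -8.84270008e-03,  1.70079436e+01]), 'ft_force': array([ 0.07714393,  0.92666883, -0.01989119]), 'wrist_torque': array([-0.01952191,  0.01711559,  0.07222   ]), 'grip_force': 0.0, 'finger_gap': 85.25010747323333}
```

View pics/scene0.png

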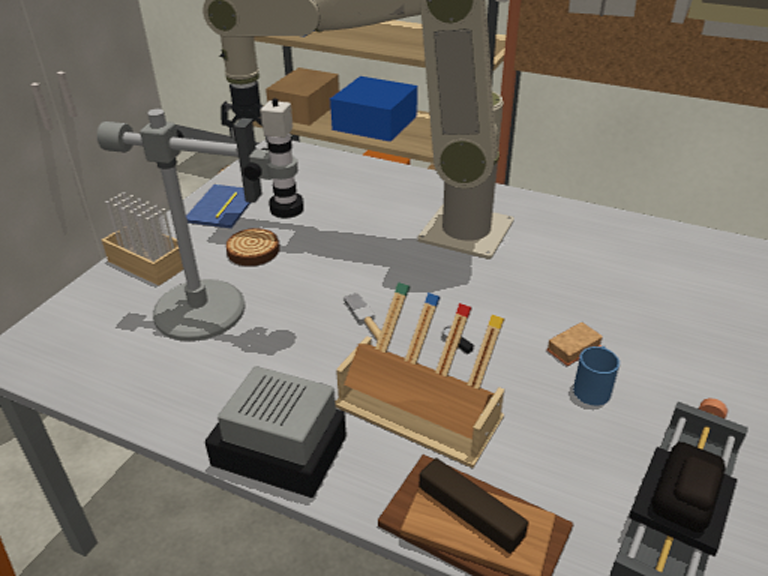

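View pics/top0.png

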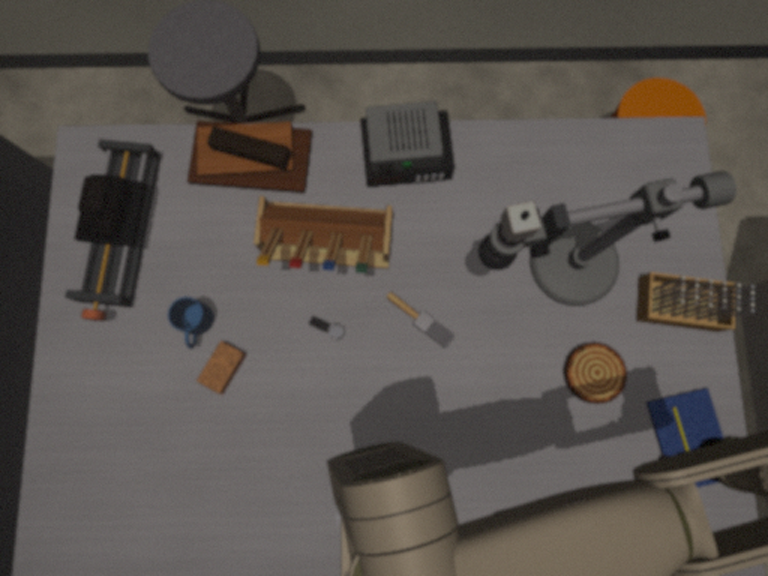

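```bash
cat > h.py <<'E'
from bench import *
import cv2,numpy as np
from scipy.spatial.transform import Rotation as R
def crop(im,x0,y0,w,h,s,name):
    c=cv2.resize(im[y0:y0+h,x0:x0+w,::-1],None,fx=s,fy=s,interpolation=cv2.INTER_CUBIC)
    for k in range(0,w,10):
        cv2.putText(c,str(x0+k),(k*s,10),0,.35,(0,255,255)); cv2.line(c,(k*s,12),(k*s,18),(0,255,255))
    for k in range(10,h,10):
        cv2.putText(c,str(y0+k),(0,k*s),0,.35,(0,255,255)); cv2.line(c,(24,k*s),(30,k*s),(0,255,255))
    cv2.imwrite("pics/"+name,c)
CI={n:camera_info(n) for n in("scene","top")}
def proj(n,P):
    c=CI[n];f=192/np.tan(np.radians(c["vertical_fov"]/2))
    p=(np.atleast_2d(P)-c["origin"])@R.from_euler("xyz",c["rotation"],degrees=True).as_matrix()
    return np.c_[c["cx"]+f*p[:,0]/-p[:,2],c["cy"]-f*p[:,1]/-p[:,2]]
E
python3 - <<'E'
from h import *
s=snapshot("scene");t=snapshot("top")
crop(s,215,185,133,100,6,"s_rack.png");crop(s,95,65,115,100,6,"s_mic.png")
crop(t,165,128,105,60,7,"t_rack.png");crop(t,300,110,115,100,6,"t_mic.png")
E
```

```text
(no output)
```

View pics/s_rack.png

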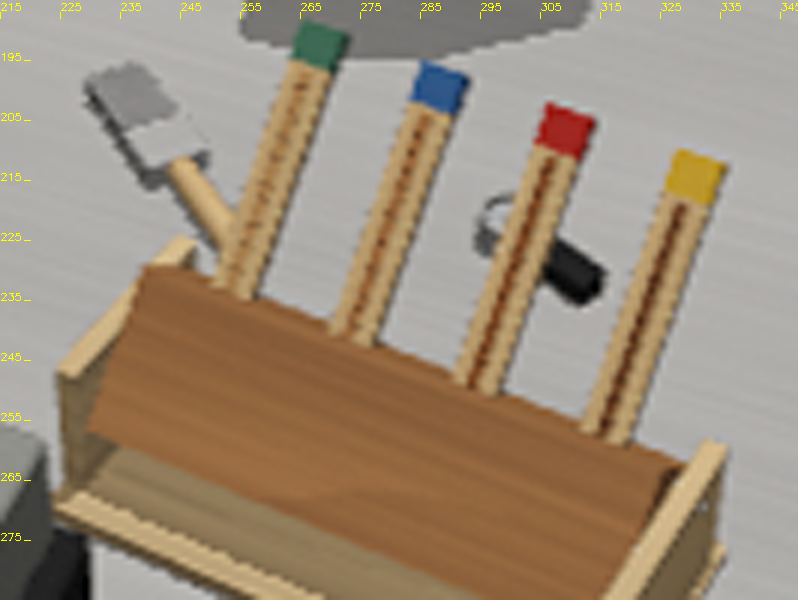

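View pics/s_mic.png

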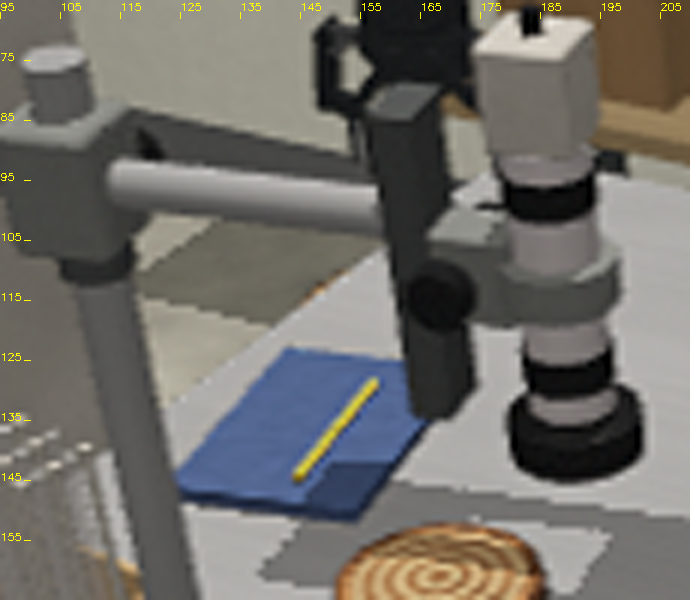

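View pics/t_rack.png

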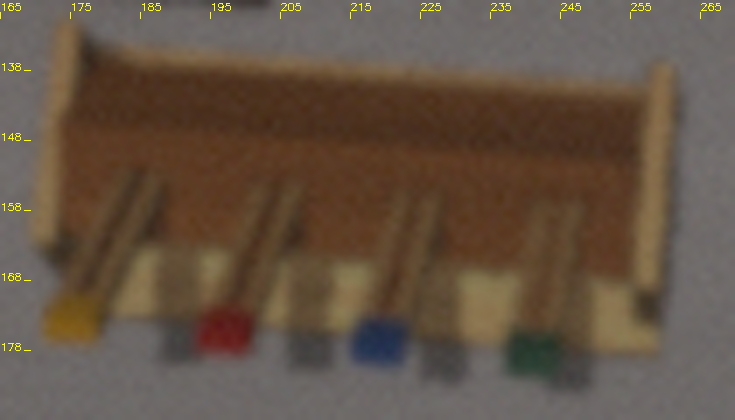

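View pics/t_mic.png

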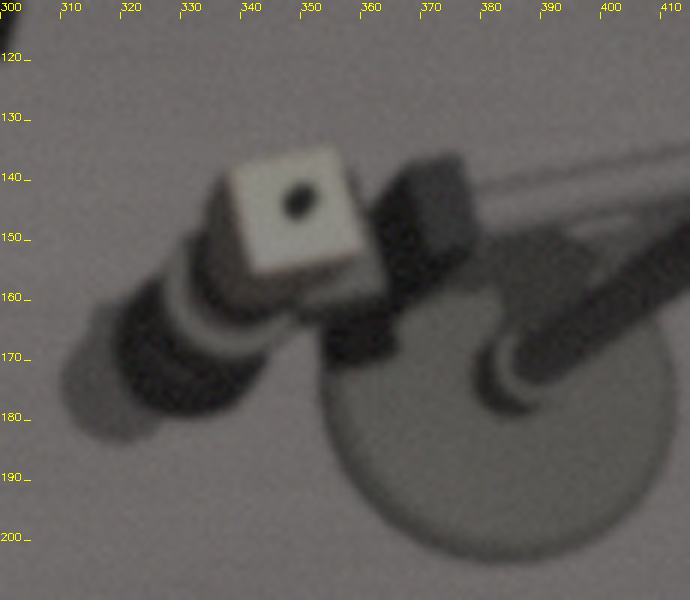

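Scene: tips left to right are green, blue, red (about 310,204) and yellow. The ring light's bottom is near (191,145). Top: the red tip is at about (197,178), the ring's lower-left rim near (319,180), and the base centre near (383,168). The next step is to fit the rack and microscope poses from both views.

Run:
```python
from h import *
from scipy.optimize import least_squares as LS
ys=np.array([-105,-35,35,105]);c40,s40=np.cos(np.radians(40)),np.sin(np.radians(40))
S=np.array([(322,27),(445,69),(571,111),(703,156)])/6+[215,185]
T=np.array([(532,375),(379,364),(225,356),(70,343)])/7+[165,128]
def pts(p,s,n): # rack frame pts
    x=21.4-s*s40+n*c40; z=45.5+s*c40+n*s40
    P=np.c_[np.full(4,x),ys,np.full(4,z)]
    return R.from_euler("z",p[2]).apply(P)+[p[0],p[1],0]
f=lambda p:np.r_[(proj("scene",pts(p,220,-6))-S).ravel(),(proj("top",pts(p,220,-6))-T).ravel()]
r=LS(f,[750,80,.05]);p=r.x;print("rack",p[:2],np.degrees(p[2]));print(r.fun.reshape(-1,2).round(2))
print("tops",pts(p,220,0).round(1).tolist(),"foot",pts(p,0,0)[2].round(1))
print("scene mouth face",proj("scene",pts(p,75,6)).round(1).tolist(),"top",proj("top",pts(p,75,6)).round(1).tolist())
a=np.linspace(0,2*np.pi,181);C=np.c_[np.cos(a),np.sin(a),0*a]
def g(q):
    x,y,z,yaw=q
    rs=proj("scene",C*36+[x,y,z]);rt=proj("top",C*36+[x,y,z])
    b=np.array([x,y,0])+260*np.array([np.cos(yaw-np.radians(65)),np.sin(yaw-np.radians(65)),0])
    bt=proj("top",C*110+b+[0,0,30]);bs=proj("scene",C*110+b+[0,0,30])
    return np.r_[rs[:,0].min()-(95+508/6),rs[:,0].max()-(95+643/6),rs[:,1].max()-(65+481/6),
      rt[:,0].min()-(300+113/6),rt[:,1].max()-(110+418/6),
      bt[:,0].max()-(300+677/6),bt[:,1].max()-(110+563/6),.5*(bs[:,0].min()-153/1.5),.5*(bs[:,0].max()-244/1.5),]
r=LS(g,[600,-200,320,0],x_scale=[10,10,10,.1]);q=r.x
print("lens",q[:3].round(1),np.degrees(q[3]));print(r.fun.round(2))
print("base",(q[:2]+260*np.array([np.cos(q[3]-np.radians(65)),np.sin(q[3]-np.radians(65))])).round())
```

```text
rack [683.94530604 142.86303458] -4.852183294056511
[[ 0.27 -1.27]
 [-0.13 -1.49]
 [-0.23 -1.44]
 [-0.48 -1.6 ]
 [-0.52 -0.85]
 [-0.65 -0.75]
 [-0.62 -1.08]
 [-0.43 -0.69]]
tops [[555.5, 48.4, 214.0], [561.4, 118.1, 214.0], [567.3, 187.9, 214.0], [573.2, 257.6, 214.0]] foot [708.2 175.9  45.5]
scene mouth face [[252.8, 232.2], [272.7, 239.9], [293.4, 247.9], [314.9, 256.2]] top [[244.0, 158.1], [224.0, 156.8], [204.0, 155.5], [184.0, 154.1]]
lens [ 560.6 -214.9  328.7] -15.062960019682537
[-0.18  0.42 -0.25 -1.15  0.06  1.35 -0.18 -0.64 -0.06]
base [ 605. -471.]
```

>>> {"api": "apply_moves", "payload": {"deltas": [[0.8,-0.8,-0.3,0,0,0,1],[0.8,-0.8,-0.3,0,0,0,1],[0.8,-0.8,-0.3,0,0,0,1],[0.8,-0.8,-0.3,0,0,0,1],[0.8,-0.8,-0.3,0,0,0,1],[0.8,-0.8,-0.3,0,0,0,1],[0.8,-0.8,-0.3,0,0,0,1],[0.8,-0.8,-0.3,0,0,0,1]], "grip_force": 100}}

```text
time: 1.2
tool_pos: [303.3, -332.9, 317.5]
tcp_rot: [-180.0, -0.0, 17.0]
ft_force: [-0.1, -0.5, -0.1]
finger_gap: 85.3
grip_force: 0.0
```

```bash
cat >> h.py <<'E'
import json
from scipy.linalg import logm,expm
from scipy.optimize import least_squares as LS
def st(show=True):
    s=sense();open("log.jsonl","a").write(json.dumps({k:np.asarray(s[k]).tolist() for k in("joint_pos","tool_pos","tcp_rot")})+"\n")
    if show:
        for k in("time","joint_pos","tool_pos","tcp_rot","ft_force","grip_force","finger_gap"):print(k,np.round(s[k],2).tolist())
    return s
def Tm(Rm,p):
    T=np.eye(4);T[:3,:3]=Rm;T[:3,3]=p;return T
def cur(s=None):
    s=s or sense();return Tm(R.from_euler("xyz",s["tcp_rot"],degrees=True).as_matrix(),s["tool_pos"])
def row(T0,T1,N):
    D=expm(np.real(logm(np.linalg.inv(T0)@T1))/N)
    print(N,"rows:",np.r_[D[:3,3]/30,R.from_matrix(D[:3,:3]).as_rotvec()/.08].round(3).tolist())
# rack / lens fit
RX,RY,RYAW=683.9,142.9,-4.85
LENS=np.array([560.6,-214.9,328.7])
AX=lambda yaw:(R.from_euler("z",yaw,degrees=True).as_matrix())
# tool pose: tool x forward(outward), tilt phi outward from down, yaw deg; grasp pt 5 mm behind TCP
def tool(yaw,phi,g):
    z=np.array([np.sin(np.radians(phi)),0,-np.cos(np.radians(phi))]);x=np.array([-z[2],0,z[0]])
    M=AX(yaw)@np.c_[x,np.cross(z,x),z]
    return Tm(M,np.asarray(g)+5*M[:,2])
def mount(s,n=0,y=35): # point in the rack slot
    c,d=np.cos(np.radians(40)),np.sin(np.radians(40))
    return AX(RYAW)@[21.4-s*d+n*c,y,45.5+s*c+n*d]+[RX,RY,0]
E
python3 - <<'E'
from h import *
s=st();row(cur(s),tool(RYAW,0,[500,150,380]),12)
E
```

```text
time 1.2
joint_pos [-54.2, -17.24, 101.13, 0.0, 96.11, 18.8]
tool_pos [303.27, -332.91, 317.45]
tcp_rot [-180.0, -0.0, 17.0]
ft_force [-0.12, -0.48, -0.13]
grip_force 0.0
finger_gap 85.32
12 rows: [0.71, -1.273, -0.16, -0.0, -0.0, 0.397]
```

>>> {"api": "apply_moves", "payload": {"deltas": [[0.53,-0.95,-0.12,0,0,0.3,0.5],[0.53,-0.95,-0.12,0,0,0.3,0.5],[0.53,-0.95,-0.12,0,0,0.3,0.5],[0.53,-0.95,-0.12,0,0,0.3,0.5],[0.53,-0.95,-0.12,0,0,0.3,0.5],[0.53,-0.95,-0.12,0,0,0.3,0.5],[0.53,-0.95,-0.12,0,0,0.3,0.5],[0.53,-0.95,-0.12,0,0,0.3,0.5]]}}

```text
time: 2.2
tool_pos: [379.2, -83.6, 346.2]
tcp_rot: [180.0, -0.0, 6.0]
ft_force: [0.6, -0.2, -0.1]
finger_gap: 42.8
grip_force: 0.0
```

>>> {"api": "apply_moves", "payload": {"deltas": [[0.53,-0.95,-0.12,0,0,0.3,0.5],[0.53,-0.95,-0.12,0,0,0.3,0.5],[0.53,-0.95,-0.12,0,0,0.3,0.5],[0.53,-0.95,-0.12,0,0,0.3,0.5],[0.53,-0.95,-0.12,0,0,0.3,0.5],[0.53,-0.95,-0.12,0,0,0.3,0.5],[0.53,-0.95,-0.12,0,0,0.3,0.5],[0.53,-0.95,-0.12,0,0,0.3,0.5]]}}

```text
time: 3.2
tool_pos: [501.6, 146.6, 374.8]
tcp_rot: [180.0, 0.0, -5.0]
ft_force: [0.4, -0.3, 0.0]
finger_gap: 42.7
grip_force: 0.0
```

Run:
```python
from h import *
s=st()
# planar kinematics fit, tool down: r=a1+L2 sin j2+L3 sin(j2+j3+e), z=h+L2 cos j2+L3 cos(j2+j3+e)
D=[([-77.888,7.471,85.268,0,87.261,-4.893],[175.497,-573.765,245.292])]+[(d["joint_pos"],d["tool_pos"]) for d in map(json.loads,open("log.jsonl"))]
def f(p):
    o=[]
    for j,t in D:
        j=np.radians(j);a=j[1]+j[2]+np.radians(p[4]*0)
        o+=[p[0]+p[1]*np.sin(j[1])+p[2]*np.sin(a)-p[4]*np.cos(a)-np.hypot(t[0],t[1]),p[3]+p[1]*np.cos(j[1])+p[2]*np.cos(a)+p[4]*np.sin(a)-t[2]]
    return o
r=LS(f,[0,450,500,100,0]);print(r.x.round(1),np.round(r.fun,1))
print("mount red grasp s=172",mount(172).round(1))
```

```text
time 3.2
joint_pos [10.67, -5.47, 84.99, -0.0, 100.49, 105.7]
tool_pos [501.65, 146.62, 374.84]
tcp_rot [179.99, 0.01, -5.03]
ft_force [0.4, -0.34, 0.04]
grip_force 0.0
finger_gap 42.7
[  2.4 367.2 553.4 -31.6 -60.9] [ 0.  -0.  -0.   0.1  0.  -0. ]
mount red grasp s=172 [598.  185.3 177.3]
```

Run:
```python
from h import *
T=tool(RYAW,-20,mount(172));P=T.copy();P[:3,3]-=110*T[:3,2];print(P[:3,3].round(1),T[:3,3].round(1))
row(cur(),P,8)
```

```text
[633.8 182.3 275.9] [596.3 185.5 172.6]
8 rows: [0.595, -0.196, 0.327, -0.001, -0.545, -0.005]
```

>>> {"api": "apply_moves", "payload": {"deltas": [[0.6,-0.2,0.33,0,-0.55,0,0.5],[0.6,-0.2,0.33,0,-0.55,0,0.5],[0.6,-0.2,0.33,0,-0.55,0,0.5],[0.6,-0.2,0.33,0,-0.55,0,0.5],[0.6,-0.2,0.33,0,-0.55,0,0.5],[0.6,-0.2,0.33,0,-0.55,0,0.5],[0.6,-0.2,0.33,0,-0.55,0,0.5],[0.6,-0.2,0.33,0,-0.55,0,0.5]]}}

```text
time: 4.2
tool_pos: [634.9, 182.2, 274.2]
tcp_rot: [180.0, 20.3, -5.0]
ft_force: [0.5, 0.3, 0.0]
finger_gap: 42.9
grip_force: 0.0
```

Run:
```python
from h import *
s=st();T=cur(s)
# full kinematics: j1 z; j2,j3 y; j4 along forearm; j5 y; j6 along tool
def fk(j,p):
    a1,L2,L3,h,e,Lt=p;q=np.radians(j)
    Ry=lambda t:R.from_euler("y",t);Rz=lambda t:R.from_euler("z",t)
    A=Rz(q[0]);o=A.apply([a1,0,h]);A=A*Ry(q[1]);o=o+A.apply([0,0,L2]);A=A*Ry(q[2]);o=o+A.apply([-e,0,L3]);A=A*Rz(q[3])*Ry(q[4]);o=o+A.apply([0,0,Lt]);A=A*Rz(q[5]+np.pi/2*p_off)
    return o,A
p_off=0
D=[([-77.888,7.471,85.268,0,87.261,-4.893],[175.497,-573.765,245.292])]+[(d["joint_pos"],d["tool_pos"]) for d in map(json.loads,open("log.jsonl"))]
r=LS(lambda p:np.concatenate([fk(j,p)[0]-t for j,t in D]),[0,367,553,200,60,230]);print(r.x.round(1),np.abs(r.fun).max().round(2))
Rr=fk(s["joint_pos"],r.x)[1].inv()*R.from_matrix(T[:3,:3]);print("tool offset",Rr.as_euler("xyz",degrees=True).round(1))
off=Rr
def ik(T,j0):
    def g(j):
        o,A=fk(j,r.x);return np.r_[(o-T[:3,3])/10,((A*off).inv()*R.from_matrix(T[:3,:3])).as_rotvec()*30]
    lo=[-169,-51,1.3,-76,0,-152];hi=[169,129,143,256,156,152]
    b=LS(g,np.clip(j0,np.array(lo)+1,np.array(hi)-1),bounds=(lo,hi));return b.x.round(1),b.cost.round(3)
for phi_r in(-30,-20,-10,0,10):
  print(phi_r,"rack",*ik(tool(RYAW,phi_r,mount(172)),s["joint_pos"]))
  for yaw in(-35,-21,-5,10):
    g=LENS-[0,0,106]-62*AX(yaw)[:,0]
    print("   ",yaw,*ik(tool(yaw,phi_r+50,g),s["joint_pos"]))
row(T,tool(RYAW,-20,mount(172)),8)
```

```text
time 4.2
joint_pos [9.01, 35.98, 49.06, 5.29, 114.58, 105.38]
tool_pos [634.9, 182.22, 274.25]
tcp_rot [180.0, 20.26, -5.0]
ft_force [0.45, 0.29, 0.01]
grip_force 0.0
finger_gap 42.88
[   1.6  472.1  553.2  587.3 -190.4  592.4] 50.54
tool offset [ 0. -0. 90.]
-30 rack [ 10.2  49.2  42.8   8.4 116.9 106.9] 0.0
    -35 [-10.5 -22.4 118.6  -8.9  65.7 116.9] 0.0
    -21 [-21.  -24.7 120.1  -0.   64.6  90.1] 0.0
    -5 [-32.7 -21.8 118.2  10.   66.   59.6] 0.0
    10 [-40.8 -15.1 113.4  16.4  69.5  35. ] 0.0
-20 rack [ 11.9  36.4  58.7   5.8 104.1 107.2] 0.0
    -35 [ -2.3 -33.7 129.8 -18.3  59.2 128.7] 0.0
    -21 [-20.9 -39.2 132.5  -0.   56.7  90.1] 0.0
    -5 [-41.7 -32.2 129.1  20.2  59.9  46.7] 0.0
    10 [-52.8 -19.2 121.3  29.1  66.1  18. ] 0.0
-10 rack [ 14.2  24.6  72.9   3.2  92.  108.9] 0.0
    -35 [ 10.5 -43.  140.4 -33.2  56.9 147.6] 0.0
    -21 [-2.090e+01 -5.100e+01  1.423e+02 -1.000e-01  5.040e+01  9.020e+01] 0.825
    -5 [-55.2 -39.7 139.1  35.6  57.9  26.6] 0.0
    10 [-66.3 -17.3 127.   43.   66.4  -2.8] 0.0
0 rack [ 17.2  13.7  86.1  -0.   80.2 112.1] 0.0
    -35 [ 13.7 -45.1 143.  -38.5  56.1 152. ] 6.368
    -21 [-20.6 -51.  143.   -0.4  47.2  90.6] 15.181
    -5 [-74.3 -30.  143.   55.   61.7  -5.6] 0.562
    10 [-79.5  -7.3 129.4  54.8  69.7 -25.4] 0.0
10 rack [ 21.3   3.7  98.4  -4.7  68.9 117.5] 0.0
    -35 [ 13.7 -44.8 143.  -40.7  55.  152. ] 33.924
    -21 [ 15.9 -40.1 143.  -44.8  51.9 152. ] 46.911
    -5 [-93.8  -2.1 143.   70.   67.9 -46.3] 0.471
    10 [-90.3   9.6 127.9  62.1  74.7 -46.4] 0.0
8 rows: [-0.006, 0.0, 0.453, -0.001, 0.007, -0.004]
```

```bash
cat > kin.py <<'E'
from h import *
Ry=lambda t:R.from_euler("y",t);Rz=lambda t:R.from_euler("z",t)
off=Rz(np.pi/2)
def fk(j,p):
    a1,L2,L3,h,e,Lt=p[:6];q=np.radians(j)
    A=Rz(q[0]);o=A.apply([a1,0,h]);A=A*Ry(q[1]);o=o+A.apply([0,0,L2]);A=A*Ry(q[2]);o=o+A.apply([e,0,L3]);A=A*Rz(q[3])*Ry(q[4]);o=o+A.apply([0,0,Lt]);return o,A*Rz(q[5])*off
D=[([-77.888,7.471,85.268,0,87.261,-4.893],[175.497,-573.765,245.292])]+[(d["joint_pos"],d["tool_pos"]) for d in map(json.loads,open("log.jsonl"))]
best=min((LS(lambda p:np.concatenate([fk(j,p)[0]-t for j,t in D]),[0,L2,550,h,60,h+30]) for L2 in(370,450,550) for h in(200,300,400)),key=lambda r:r.cost)
KP=best.x
LO=[-169,-51,1.3,-76,0,-152];HI=[169,129,143,256,156,152]
def ik(T,j0):
    def g(j):
        o,A=fk(j,KP);return np.r_[(o-T[:3,3])/10,(A.inv()*R.from_matrix(T[:3,:3])).as_rotvec()*30]
    b=LS(g,np.clip(j0,np.array(LO)+1,np.array(HI)-1),bounds=(LO,HI));return b.x.round(1),b.cost.round(3)
E
python3 - <<'E'
from kin import *
print(KP.round(1),np.abs(best.fun).max().round(2))
s=sense()
for phi_r in(-30,-20,-10,0):
  print(phi_r,"rack",*ik(tool(RYAW,phi_r,mount(172)),s["joint_pos"]))
  for yaw in(-35,-21,-5,10):
    g=LENS-[0,0,106]-62*AX(yaw)[:,0]
    print("   ",yaw,*ik(tool(yaw,phi_r+50,g),s["joint_pos"]))
E
```

```text
[  1.6 472.1 553.2 587.3 190.4 592.4] 50.54
-30 rack [ 10.2  49.2  42.8   8.4 116.9 106.9] 0.0
    -35 [-10.5 -22.4 118.6  -8.9  65.7 116.9] 0.0
    -21 [-21.  -24.7 120.1  -0.   64.6  90.1] 0.0
    -5 [-32.7 -21.8 118.2  10.   66.   59.6] 0.0
    10 [-40.8 -15.1 113.4  16.4  69.5  35. ] 0.0
-20 rack [ 11.9  36.4  58.7   5.8 104.1 107.2] 0.0
    -35 [ -2.3 -33.7 129.8 -18.3  59.2 128.7] 0.0
    -21 [-20.9 -39.2 132.5  -0.   56.7  90.1] 0.0
    -5 [-41.7 -32.2 129.1  20.2  59.9  46.7] 0.0
    10 [-52.8 -19.2 121.3  29.1  66.1  18. ] 0.0
-10 rack [ 14.2  24.6  72.9   3.2  92.  108.9] 0.0
    -35 [ 10.5 -43.  140.4 -33.2  56.9 147.6] 0.0
    -21 [-2.090e+01 -5.100e+01  1.423e+02 -1.000e-01  5.040e+01  9.020e+01] 0.825
    -5 [-55.2 -39.7 139.1  35.6  57.9  26.6] 0.0
    10 [-66.3 -17.3 127.   43.   66.4  -2.8] 0.0
0 rack [ 17.2  13.7  86.1  -0.   80.2 112.1] 0.0
    -35 [ 13.7 -45.1 143.  -38.5  56.1 152. ] 6.368
    -21 [-20.6 -51.  143.   -0.4  47.2  90.6] 15.181
    -5 [-74.3 -30.  143.   55.   61.7  -5.6] 0.562
    10 [-79.5  -7.3 129.4  54.8  69.7 -25.4] 0.0
```

```bash
python3 - <<'E'
import re
t=open("kin.py").read()
t=t.replace("a1,L2,L3,h,e,Lt=p[:6]","a1,L2,L3,h,e,Lt,w,u=p[:8]").replace("apply([0,0,Lt])","apply([w,0,Lt])").replace("apply([0,0,L2])","apply([u,0,L2])")
t=re.sub(r"best=.*","best=min((LS(lambda p:np.concatenate([np.concatenate([fk(j,p)[0]-t for j,t in D]),.002*(p-P0)]),[0,L2,550,h,60,250,0,0]) for P0 in [np.array([0,450,500,350,0,250,0,0])] for L2 in(370,450,550) for h in(200,300,400)),key=lambda r:r.cost)",t)
open("kin.py","w").write(t)
E
python3 - <<'E'
from kin import *
print(len(D),KP.round(1),best.fun.round(2).tolist())
for j,t in D:
    o,A=fk(j,KP);print(np.round(j,1).tolist(),np.round(t,1),(o-t).round(1),A.as_euler("xyz",degrees=True).round(1))
E
```

```text
4 [-118.9  462.4  617.8  571.   179.3  578.4 -107.5  -52.3] [-48.48, -18.12, 4.0, -48.83, -19.81, -11.25, 21.57, -48.05, 9.18, -2.86, -28.82, -1.94, -0.24, 0.02, 0.24, 0.44, 0.36, 0.66, -0.22, -0.1]
[-77.9, 7.5, 85.3, 0.0, 87.3, -4.9] [ 175.5 -573.8  245.3] [-48.5 -18.1   4. ] [180.   0.  17.]
[-54.2, -17.2, 101.1, 0.0, 96.1, 18.8] [ 303.3 -332.9  317.5] [-48.8 -19.8 -11.2] [-180.   -0.   17.]
[10.7, -5.5, 85.0, -0.0, 100.5, 105.7] [501.6 146.6 374.8] [ 21.6 -48.    9.2] [180.   0.  -5.]
[9.0, 36.0, 49.1, 5.3, 114.6, 105.4] [634.9 182.2 274.2] [ -2.9 -28.8  -1.9] [180.   20.3  -5. ]
```

```bash
sed -i 's/apply(\[a1,0,h\])/apply([a1,p[8],h])/; s/250,0,0\]/250,0,0,50]/g; s/h,60,250,0,0,50/h,-60,250,0,0,50/' kin.py
sed -i 's/,w,u=p\[:8\]/,w,u=np.r_[p[:6],0,0]/' kin.py
python3 - <<'E'
from kin import *
print(KP.round(1),np.abs(best.fun).max().round(2))
s=sense()
for phi_r in(-30,-20,-10,0,10):
  print(phi_r,"rack",*ik(tool(RYAW,phi_r,mount(172)),s["joint_pos"]))
  for yaw in(-35,-21,-5,10):
    g=LENS-[0,0,106]-62*AX(yaw)[:,0]
    print("   ",yaw,*ik(tool(yaw,phi_r+50,g),s["joint_pos"]))
E
```

```text
[  0.  369.1 553.4 318.1  61.6 350.8   0.    0.   51.2] 0.2
-30 rack [  8.8  41.2  54.7   7.4 113.1 104.8] 0.0
    -35 [-22.  -18.8 114.9  -4.9  64.5 104.4] 0.0
    -21 [-28.  -20.2 116.    2.6  64.4  82.3] 0.0
    -5 [-34.4 -18.4 114.6  10.6  66.6  57.8] 0.0
    10 [-39.2 -14.  111.   16.   70.3  37.1] 0.0
-20 rack [  9.8  31.7  65.5   5.1 102.2 104.9] 0.0
    -35 [-20.1 -27.3 123.8  -9.1  54.7 108.3] 0.0
    -21 [-29.  -29.6 125.4   4.9  54.6  80.2] 0.0
    -5 [-38.5 -26.7 123.4  18.8  59.   50.2] 0.0
    10 [-44.9 -19.7 118.3  26.7  65.6  27.3] 0.0
-10 rack [ 11.   22.5  75.8   2.7  91.3 105.7] 0.0
    -35 [-17.9 -35.3 132.6 -15.5  45.  114.4] 0.0
    -21 [-30.3 -39.  134.8   8.4  44.9  76.9] 0.0
    -5 [-43.2 -34.2 132.   29.9  52.8  39.8] 0.0
    10 [-50.9 -23.8 125.   39.1  62.9  15.6] 0.0
0 rack [ 12.5  13.9  85.7  -0.   80.4 107.4] 0.0
    -35 [-15.4 -42.1 141.1 -26.2  35.6 124.7] 0.0
    -21 [-31.5 -46.8 143.   13.7  35.7  71.9] 0.121
    -5 [-48.3 -40.5 140.2  44.2  48.8  26.2] 0.0
    10 [-56.8 -25.6 130.9  52.5  62.6   2.6] 0.0
10 rack [ 14.3   5.8  95.3  -3.5  69.4 110.1] 0.0
    -35 [-10.5 -39.4 143.  -47.9  31.  147.5] 2.707
    -21 [-31.3 -44.  143.   17.8  28.2  68.2] 8.83
    -5 [-53.4 -38.5 143.   60.2  49.    9.6] 1.675
    10 [-62.1 -24.3 135.7  65.9  64.6 -11. ] 0.0
```

>>> {"api": "apply_moves", "payload": {"deltas": [[0,0,0.47,0,0,0,0.5],[0,0,0.47,0,0,0,0.5],[0,0,0.47,0,0,0,0.5],[0,0,0.47,0,0,0,0.5],[0,0,0.47,0,0,0,0.5],[0,0,0.47,0,0,0,0.5],[0,0,0.47,0,0,0,0.5],[0,0,0.47,0,0,0,0.5]]}}

```text
time: 5.2
tool_pos: [595.3, 185.5, 168.3]
tcp_rot: [-180.0, 20.2, -5.0]
ft_force: [-0.3, 0.6, -0.0]
finger_gap: 42.7
grip_force: 0.0
```

Run:
```python
from h import *
s=st();im=snapshot("scene");crop(im,235,130,130,100,6,"g.png")
T=cur(s);print(proj("scene",T[:3,3]-5*T[:3,2]).round(1))
```

```text
time 5.2
joint_pos [9.75, 31.83, 65.75, 5.15, 101.93, 104.95]
tool_pos [595.34, 185.54, 168.34]
tcp_rot [-180.0, 20.17, -5.0]
ft_force [-0.34, 0.58, -0.03]
grip_force 0.0
finger_gap 42.71
[[304.4 218. ]]
```

View pics/g.png

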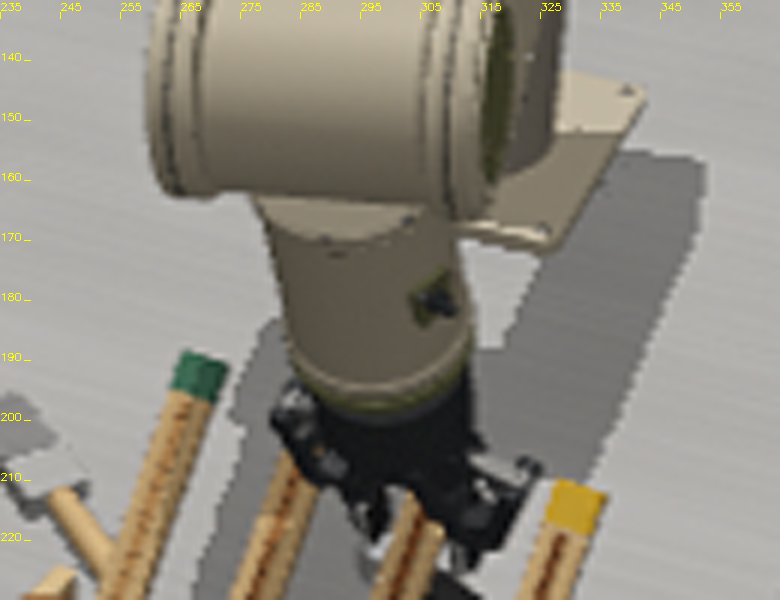

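The fingers straddle the red mount, whose centre is at about (304,218), and touch nothing else. Closing now.

>>> {"api": "apply_moves", "payload": {"deltas": [[0,0,0,0,0,0,0.2],[0,0,0,0,0,0,0],[0,0,0,0,0,0,0],[0,0,0,0,0,0,0]], "grip_force": 90}}

```text
time: 5.75
tool_pos: [595.9, 185.5, 169.5]
tcp_rot: [-180.0, 20.1, -5.0]
ft_force: [-2.0, -0.7, 0.3]
finger_gap: 22.2
grip_force: 88.0
```

Run:
```python
from h import *
s=st();T=cur(s);a=AX(RYAW)@[-np.sin(np.radians(40)),0,np.cos(np.radians(40))]
print("draw dir in tool",(T[:3,:3].T@a).round(3))
```

```text
time 5.75
joint_pos [9.74, 31.85, 65.6, 5.15, 102.04, 104.95]
tool_pos [595.87, 185.53, 169.47]
tcp_rot [-179.99, 20.15, -5.0]
ft_force [-2.0, -0.72, 0.29]
grip_force 87.98
finger_gap 22.24
draw dir in tool [-0.867  0.002 -0.498]
```

>>> {"api": "apply_moves", "payload": {"deltas": [[-0.17,0,-0.1,0,0,0,0],[-0.35,0,-0.2,0,0,0,0],[-0.35,0,-0.2,0,0,0,0],[-0.35,0,-0.2,0,0,0,0],[-0.35,0,-0.2,0,0,0,0],[-0.35,0,-0.2,0,0,0,0],[-0.35,0,-0.2,0,0,0,0],[-0.35,0,-0.2,0,0,0,0]]}}

```text
time: 6.75
tool_pos: [537.2, 190.6, 239.3]
tcp_rot: [-180.0, 20.1, -5.0]
ft_force: [0.2, -0.9, -0.3]
finger_gap: 22.8
grip_force: 88.0
```

>>> {"api": "apply_moves", "payload": {"deltas": [[-0.35,0,-0.2,0,0,0,0],[-0.35,0,-0.2,0,0,0,0],[0,0,0,0,0,0,0]]}}

```text
time: 7.12
tool_pos: [522.2, 192.2, 258.3]
tcp_rot: [-180.0, 20.1, -5.0]
ft_force: [0.3, -0.5, -0.0]
finger_gap: 22.5
grip_force: 88.0
```

Run:
```python
from kin import *
s=st();im=snapshot("scene");crop(im,215,130,133,100,6,"d.png")
T0=cur(s)
# lift + pitch level
A=tool(RYAW,30,T0[:3,3]+[-60,-20,110]);print("A",A[:3,3].round(),*ik(A,s["joint_pos"]));row(T0,A,16)
```

```text
time 7.12
joint_pos [11.38, 18.05, 73.99, 5.84, 107.18, 107.14]
tool_pos [522.16, 192.15, 258.26]
tcp_rot [-179.96, 20.06, -4.97]
ft_force [0.26, -0.54, -0.02]
grip_force 88.01
finger_gap 22.46
A [465. 172. 364.] [ 24.3 -35.4 114.  -14.6  75.1 119.6] 0.0
16 rows: [-0.106, 0.052, -0.234, -0.0, 0.683, -0.002]
```

View pics/d.png

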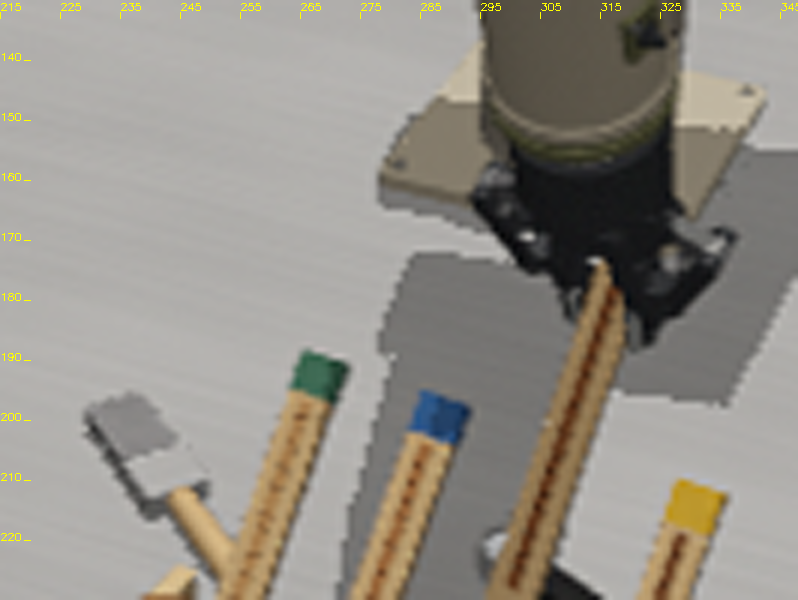

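>>> {"api": "apply_moves", "payload": {"deltas": [[-0.1,0.05,-0.23,0,0.34,0,0],[-0.1,0.05,-0.23,0,0.68,0,0],[-0.1,0.05,-0.23,0,0.68,0,0],[-0.1,0.05,-0.23,0,0.68,0,0],[-0.1,0.05,-0.23,0,0.68,0,0],[-0.1,0.05,-0.23,0,0.68,0,0],[-0.1,0.05,-0.23,0,0.68,0,0],[-0.1,0.05,-0.23,0,0.68,0,0]]}}

```text
time: 8.18
tool_pos: [507.8, 181.0, 315.8]
tcp_rot: [-180.0, -3.4, -5.0]
ft_force: [0.2, 0.8, -1.0]
finger_gap: 23.0
grip_force: 88.2
```

>>> {"api": "apply_moves", "payload": {"deltas": [[-0.1,0.05,-0.23,0,0.68,0,0],[-0.1,0.05,-0.23,0,0.68,0,0],[-0.1,0.05,-0.23,0,0.68,0,0],[-0.1,0.05,-0.23,0,0.68,0,0],[-0.1,0.05,-0.23,0,0.68,0,0],[-0.1,0.05,-0.23,0,0.68,0,0],[-0.1,0.05,-0.23,0,0.68,0,0],[-0.1,0.05,-0.23,0,0.68,0,0]]}}

```text
time: 9.18
tool_pos: [470.2, 172.2, 363.2]
tcp_rot: [-180.0, -28.3, -5.0]
ft_force: [0.4, -0.0, -0.9]
finger_gap: 22.5
grip_force: 88.2
```

Run:
```python
from kin import *
s=st();T0=cur(s)
B=tool(-9,30,[450,-70,300]);print(*ik(B,s["joint_pos"]));row(T0,B,16)
g=LENS-[0,0,106]-62*AX(-12)[:,0];C=tool(-12,30,g);print(C[:3,3].round(1),*ik(C,s["joint_pos"]))
im=snapshot("scene");cv2.imwrite("pics/lev.png",cv2.resize(im[:,:,::-1][60:320,130:380],None,fx=2.3,fy=2.3,interpolation=cv2.INTER_CUBIC))
```

```text
time 9.18
joint_pos [23.25, -33.11, 112.15, -13.36, 75.94, 118.63]
tool_pos [470.25, 172.17, 363.18]
tcp_rot [-179.97, -28.31, -5.02]
ft_force [0.37, -0.04, -0.9]
grip_force 88.19
finger_gap 22.46
[-19.2 -48.8 128.5   5.4  70.8  79.4] 0.0
16 rows: [-0.048, 0.506, 0.134, -0.027, 0.023, 0.047]
[ 502.4 -202.5  218.4] [-34.6 -28.7 124.8  13.3  56.6  62.8] 0.0
```

View pics/lev.png

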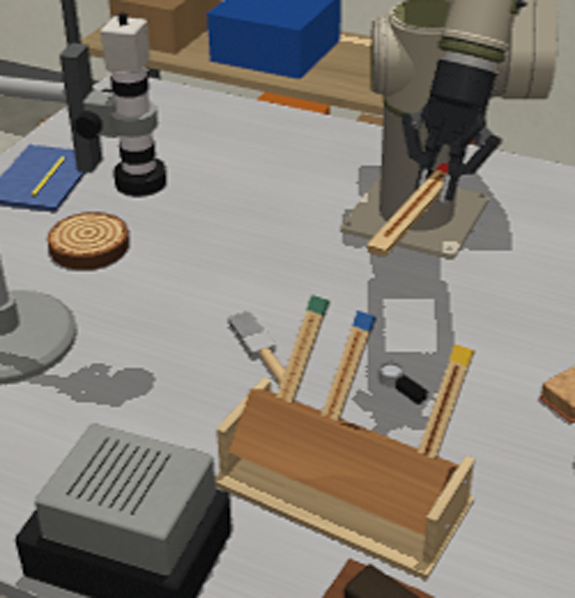

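Run:
```python
from kin import *
s=sense();T0=cur(s)
B=tool(-9,30,[485,-75,280]);print(*ik(B,s["joint_pos"]));row(T0,B,16)
g=LENS-[0,0,106]-62*AX(-12)[:,0];row(B,tool(-12,30,g),12)
```

```text
[-17.9 -41.1 126.5   4.9  65.   80.2] 0.0
16 rows: [-0.003, 0.508, 0.208, -0.027, 0.021, 0.047]
12 rows: [0.011, 0.34, 0.19, -0.027, 0.0, 0.047]
```

>>> {"api": "apply_moves", "payload": {"deltas": [[0,0.3,0.1,0,0.02,0.05,0],[0,0.51,0.21,-0.03,0.02,0.05,0],[0,0.51,0.21,-0.03,0.02,0.05,0],[0,0.51,0.21,-0.03,0.02,0.05,0],[0,0.51,0.21,-0.03,0.02,0.05,0],[0,0.51,0.21,-0.03,0.02,0.05,0],[0,0.51,0.21,-0.03,0.02,0.05,0],[0,0.51,0.21,-0.03,0.02,0.05,0]]}}

```text
time: 10.22
tool_pos: [481.0, 53.3, 320.5]
tcp_rot: [-180.0, -28.8, -7.1]
ft_force: [0.1, 0.8, -0.1]
finger_gap: 23.0
grip_force: 88.2
```

>>> {"api": "apply_moves", "payload": {"deltas": [[0,0.51,0.21,-0.03,0.02,0.05,0],[0,0.51,0.21,-0.03,0.02,0.05,0],[0,0.51,0.21,-0.03,0.02,0.05,0],[0,0.51,0.21,-0.03,0.02,0.05,0],[0,0.51,0.21,-0.03,0.02,0.05,0],[0,0.51,0.21,-0.03,0.02,0.05,0],[0,0.51,0.21,-0.03,0.02,0.05,0],[0,0.3,0.1,-0.03,0.02,0.05,0]]}}

```text
time: 11.22
tool_pos: [487.3, -64.9, 279.2]
tcp_rot: [180.0, -29.5, -9.3]
ft_force: [0.3, -0.4, -0.0]
finger_gap: 22.9
grip_force: 88.2
```

Run:
```python
from kin import *
s=st();T0=cur(s)
g=LENS-[0,0,106]-62*AX(-12)[:,0];C=tool(-12,30,g);M=T0.copy();M[:3,:3]=C[:3,:3];M[:3,3]=C[:3,3]+[0,90,5]
row(T0,M,4);row(M,C,8)
```

```text
time 11.22
joint_pos [-15.88, -40.97, 125.9, 3.53, 65.75, 82.81]
tool_pos [487.28, -64.94, 279.17]
tcp_rot [179.98, -29.53, -9.3]
ft_force [0.35, -0.42, -0.02]
grip_force 88.18
finger_gap 22.87
4 rows: [-0.061, 0.367, 0.501, -0.072, 0.026, 0.128]
8 rows: [0.057, 0.367, 0.057, 0.0, 0.0, 0.0]
```

>>> {"api": "apply_moves", "payload": {"deltas": [[-0.06,0.37,0.5,-0.07,0.03,0.13,0],[-0.06,0.37,0.5,-0.07,0.03,0.13,0],[-0.06,0.37,0.5,-0.07,0.03,0.13,0],[-0.06,0.37,0.5,-0.07,0.03,0.13,0]]}}

```text
time: 11.72
tool_pos: [502.9, -112.0, 222.8]
tcp_rot: [-179.9, -30.1, -12.0]
ft_force: [-0.1, -0.2, 0.7]
finger_gap: 22.6
grip_force: 88.2
```

>>> {"api": "apply_moves", "payload": {"deltas": [[0.06,0.37,0.06,0,0,0,0],[0.06,0.37,0.06,0,0,0,0],[0.06,0.37,0.06,0,0,0,0],[0.06,0.37,0.06,0,0,0,0],[0.06,0.37,0.06,0,0,0,0],[0.06,0.37,0.06,0,0,0,0],[0.06,0.37,0.06,0,0,0,0],[0.06,0.37,0.06,0,0,0,0]]}}

```text
time: 12.72
tool_pos: [503.8, -203.1, 219.0]
tcp_rot: [-180.0, -30.2, -11.9]
ft_force: [-0.6, -0.1, -0.8]
finger_gap: 22.5
grip_force: 88.2
```

Run:
```python
from kin import *
s=st();T0=cur(s)
g=LENS-[0,0,106]-62*AX(-12)[:,0];C=tool(-12,30,g);row(T0,C,2)
# predicted mount ends if grip as planned
G=T0[:3,3]-5*T0[:3,2];Y=AX(-12)
for d,n in((172,"foot"),(62,"mid"),(-48,"tip")):
    P=np.array([G+Y@[d,y,6] for y in(-12,12)]);print(n,P.mean(0).round(1),proj("scene",P).round(1).tolist(),proj("top",P).round(1).tolist())
a=cv2.resize(snapshot("scene")[60:180,120:260,::-1],(700,600),interpolation=cv2.INTER_CUBIC)
cv2.imwrite("pics/fin.png",a)
cv2.imwrite("pics/fin_t.png",snapshot("top")[:,:,::-1])
```

```text
time 12.72
joint_pos [-34.68, -28.53, 124.63, 13.53, 56.47, 62.5]
tool_pos [503.78, -203.12, 218.97]
tcp_rot [-179.95, -30.16, -11.93]
ft_force [-0.63, -0.07, -0.83]
grip_force 88.17
finger_gap 22.46
2 rows: [-0.026, -0.005, -0.004, -0.009, -0.017, 0.006]
foot [ 669.6 -238.4  229.3] [[166.5, 179.9], [172.0, 182.7]] [[333.7, 142.3], [326.2, 140.9]]
mid [ 562.  -215.5  229.3] [[190.9, 164.0], [196.2, 166.4]] [[328.3, 175.4], [320.7, 173.9]]
tip [ 454.4 -192.6  229.3] [[213.1, 149.4], [218.4, 151.6]] [[322.7, 209.6], [315.0, 208.1]]
```

View pics/fin.png

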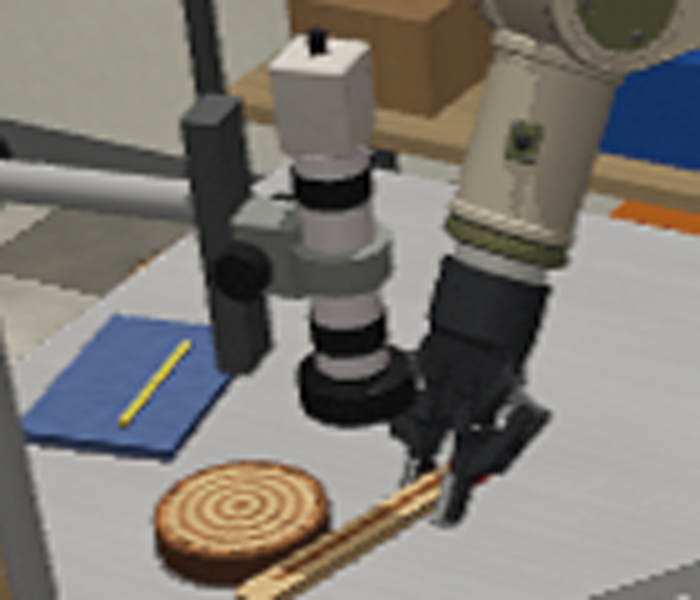

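The strip faces up under the ring light, and the foot corner is at about (167.6,177) against a predicted (166.5,180). I'll check the foot end in both views with code.

Run:
```python
from kin import *
def ends(n,im,box,d):
    x0,y0,x1,y1=box;c=im[y0:y1,x0:x1].astype(int);m=((c[:,:,0]-c[:,:,2])>(40 if n=="scene" else 12)).astype(np.uint8)
    k,l,st_,ce=cv2.connectedComponentsWithStats(m)
    for r in range(m.shape[0]): print(y0+r,''.join('.#'[v] for v in m[r]))
s=snapshot("scene");t=snapshot("top")
ends("scene",s,(155,155,205,190),0)
print("top cols 305-345")
ends("top",t,(305,130,345,185),0)
```

```text
155 ..#########################......................#
156 #############################..................###
157 #############################.................####
158 ##############################..............######
159 ##############################.............#######
160 ##############################...........#########
161 ###############################.........#########.
162 ##############################........############
163 ##############################.......############.
164 ##############################.....############...
165 #############################....#############....
166 ############################...#############......
167 ##########################...#############........
168 ########################...##############.........
169 #######################...#############...........
170 .###################....##############............
171 .....###########.......#############..............
172 .....................#############................
173 ...................##############.................
174 .................##############...................

[... 2616 characters left out ...]
.........................
170 ........................................
171 ........................................
172 ........................................
173 ........................................
174 ........................................
175 ........................................
176 ...............####.....................
177 ...............#####.#..................
178 ...............########.................
179 ...............########.................
180 ..............##########................
181 ..............##########................
182 ..............##########................
183 ..............##########................
184 ..............##########................
```

>>> {"api": "apply_moves", "payload": {"deltas": [[0,0,0,0,-0.2,0,0],[0,0,0,0,-0.2,0,0],[0,0,0,0,0,0,0],[0,0,0,0,0,0,0],[0,0,0,0,0,0,0],[0,0,0,0,0,0,0]]}}

```text
time: 13.68
tool_pos: [503.7, -202.3, 218.9]
tcp_rot: [-180.0, -28.3, -11.9]
ft_force: [0.3, -0.2, -0.6]
finger_gap: 22.7
grip_force: 88.0
```

Run:
```python
from h import *
s=st();print(s["qd"].round(3));print(hand_in())
```

```text
time 13.68
joint_pos [-34.01, -26.95, 122.98, 12.19, 58.04, 63.83]
tool_pos [503.71, -202.35, 218.95]
tcp_rot [-179.95, -28.32, -11.94]
ft_force [0.26, -0.19, -0.55]
grip_force 88.03
finger_gap 22.69
[-0.086  0.074 -0.086 -0.022  0.081  0.114]
the job is handed in; nothing more can be done
None
```

I handed the job in at 13.7 s with the red-tipped mount held level and steady, strip up, about 96–100 mm under the lens by my measurements; the hand-in returned no verdict.

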